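# Bridge the staining sink and set the slide rack to drain

### The job

First slide the wet draining bridge (the loose ladder) along the staining sink, without lifting it off the steel, until it lies square across the bowl with its leading end well onto the far rim. Then pick up the slide rack by its handle and set it gently upright on the middle of the bridge's width, over the middle of the bowl, to drain. Leave the bottles, beaker, dish and pipette where they are.

Things in the scene. Friction and masses are not known exactly. Their poses are not given: they have to be found in the camera images.
- sink: Fixed stainless staining sink on the table, 620 long (y) x 340 deep (x). Flat deck 70 mm above its origin; a raised edge 10 wide, 8 high runs round the outside. Origin: on the table at mid depth, 340 mm from the drainer's closed end. +y: drainer to bowl, +x: away from robot. Deck along y (mm): drainer -330 to 85, open bowl 85 to 215 (rims rounded, radius 10), far rim 215 to 270, then raised edge.
- bowl_middle (a point): Centre of the bowl's mouth at deck height (y = +150 mm in the sink's frame). Axes as the sink. The bowl is 130 (y) x 260 (x) mm, its floor 56 mm below the deck.
- far_rim (a point): Centre of the flat far rim, level with the drainer, 55 mm wide along y (y = +242.5 mm in the sink's frame). Axes as the sink.
- bridge: Loose pale stainless ladder, 340 (y) x 88 (x) x 12 mm, 0.45 kg, lying on the drainer, +y end towards the bowl. Origin: centre of underside. Side tubes 12 mm dia, axes at x = +-38. Flat cross bars 6 thick, 2.5 to 11.5 high, at y = -164, -82, 0, 82, 164; the 64 x 76 mm openings between go down to the deck, so shut fingers fit in to drag it. Slides at a few N.
- bridge_lead (a point): Middle of the bridge's leading (+y) end, 170 mm from its origin, 6 mm above its underside. Axes as the bridge. The bridge stays level while its origin is still over the drainer or this end is over the far rim.
- rack: Loose dark steel rack of ten glass slides, 0.3 kg, standing on the drainer beside the bridge (nearer the robot or farther). Base 96 (x) x 80 (y), body 34 high. Origin: centre of underside. Bail handle of 9 mm round bar: its top runs along the rack's x, straight for 64 mm, axis 100 mm above the origin; free space below it down to 34 mm.
- rack_bar (a point): Middle of the rack's handle bar, 100 mm above the rack's origin. Axes as the rack.
- stain_bottle: Small amber dropper bottle with black cap and rubber teat, 30 dia x 95 tall, standing at the closed end of the sink's drainer. Origin: centre of its underside. Leave alone.
- beaker: Low glass beaker, 42 dia x 42 tall, standing in the bowl, its rim 14 mm below the deck. Origin: centre of its underside. Leave alone.
- wash_bottle: White plastic bottle with red cap, 64 dia x 170 tall, on the table left of the sink. Origin: centre of its underside. Leave alone.
- reagent_jar: Amber jar with black lid, 72 dia x 85 tall, on the table right of the sink. Origin: centre of its underside. Leave alone.
- oil_bottle: Second amber dropper bottle, 30 dia x 95 tall, on the table right of the sink. Origin: centre of its underside. Leave alone.
- petri_dish: Shallow glass dish, 90 dia x 16 tall, on the table left of the sink. Origin: centre of its underside. Leave alone.
- pipette: Small dropper with a red bulb, about 130 long x 14 high, lying on the table right of the sink. Origin: on the table under the joint of bulb and barrel. Leave alone.
Mind the look-alikes: they are no part of the job. What is shaped like the rack but yellow is not meant.

How it is judged (in metres and radians):
On the way:
1. the bridge lies flat and square across the bowl, its leading end at least 15 mm onto the far rim, with the rack not yet on it (y of bridge_lead in the frame of sink above 0.23 m and z of bridge_lead in the frame of sink between 0.07 and 0.081 m and angle between bridge's own z axis and vertical below 0.04 rad and angle between the y axis of bridge and the y axis of sink, either way round below 0.17 rad and contact force between rack and bridge below 0.1 N and z of bridge in the frame of sink below 0.078 m), for 0.2 s.
At the end, for the whole second after the job is handed in: The bridge lies flat and level across the bowl, at least 15 mm of its leading end on the far rim, parallel to the sink's long side within 10 degrees; the rack stands upright on it, its centre within 40 mm of the bowl's middle along the sink and within 30 mm of the bridge's centre line; both at rest (y of bridge_lead in the frame of sink above 0.23 m and z of bridge_lead in the frame of sink between 0.07 and 0.081 m and angle between bridge's own z axis and vertical below 0.04 rad and angle between the y axis of bridge and the y axis of sink, either way round below 0.17 rad and y of rack in the frame of bowl_middle between -0.04 and 0.04 m and x of rack in the frame of bridge between -0.03 and 0.03 m and z of rack in the frame of bridge between 0.007 and 0.017 m and angle between rack's own z axis and vertical below 0.08 rad and linear speed of each of rack, bridge below 0.02 m/s); the robot touches nothing.
It fails at once if the bridge is lifted off the sink: its middle more than 20 mm above the deck (z of bridge in the frame of sink above 0.09 m).
It fails at once if the bridge tips into the bowl: tilted over 20 degrees (angle between bridge's own z axis and vertical above 0.35 rad).
It fails at once if the slide rack is tipped: tilted over 35 degrees (angle between rack's own z axis and vertical above 0.6 rad).
It fails at once if the slide rack is dropped or thrown: faster than 0.35 m/s (a fall of about 6 mm) with no finger on it (linear speed of rack above 0.35 m/s and contact force between rack and the fingers below 0.05 N).
It fails at once if another thing on the sink or the table is shifted by more than 30 mm (distance of any of stain_bottle, beaker, wash_bottle, reagent_jar, oil_bottle, petri_dish, pipette from where it was at the start of the episode above 0.03 m).
It also fails if it takes over 51 s, if anything falls off the work surface, if the arm or the gripper's body presses on something with over 40 N, if the wrist force passes 120 N, or if a joint passes its speed limit or range.

### The arm

A 7-joint arm with a two-finger parallel gripper is mounted at the origin on the work surface. World frame = base frame: x ahead of the robot, y to its left, z up, the work surface at z = 0. Lengths are in mm, angles in rad, forces in N, time in s.
With the tool pointing down it reaches from about 350 to 900 mm from the base axis. Payload 8.1 kg.
Tool frame: the origin (TCP) lies at the very end of the fingers, on their centre line; the grasp point (between the pads) lies 19 mm behind it; z points along the fingers, y is the direction in which the jaws open and shut (so a half turn about z gives the same grasp; the last joint's range is limited). The gripper opens to 92 mm and grips with 3 to 60 N. Pads are 19 mm wide; open, the fingers measure 130 mm over their backs; the gripper's body (75 mm by 190 mm) begins 47 mm behind the grasp point.
Start: joints at [-1.243, 0.434, 0.025, 1.573, -0.012, 1.134, -0.075], TCP at [261.026, 567.897, 226.742] pointing down, gripper open.
Joint ranges: [-2.62, 2.62], [-0.44, 2.09], [-1.27, 1.32], [0.08, 2.57], [-1.32, 4.46], [0.12, 2], [-2.74, 2.74]. Speed limits (rad/s): [2.22, 2.22, 3.01, 3.01, 3.14, 3.14, 3.14].

### API

Orientations are given as a 3x3 rotation matrix whose columns are the frame's x, y, z axes.
In Python, from bench import r gives the robot as it stands.
- The arm moves only by the tool move_arm, never from a script. Its argument "series" is a list of rows, each an object with "offset": the shift along the tool's x, y, z normalised to -1 to 1, where 1 is 150 mm, a list of three; "turn": the turn, a rotation vector about the tool's x, y, z normalised to -1 to 1, where 1 is pi/2 rad, a list of three; "jaw": the opening, from -1 (shut) to 1 (fully open). A call has exactly 10 rows; each row is the pose to reach, as a shift and turn from the pose measured when the call began, along the tool's axes at that moment; what a row does not reach only later rows make up. A row lasts 1/8 s, in which the tool goes at most 62.5 mm and 10.7 degrees, less where a joint would pass 70% of its speed; a pose out of reach is approached as far as the arm can. A call with a number of a shift or a turn outside -1 to 1 is refused whole. A call with a gripper value outside its range is refused whole. The fingers move at their own pace and stop on an object; the grip force is fixed at half the most. Time passes only in rows, so rows that repeat a pose let the fingers close, or fill a call up. It gives the time, the measured TCP pose, the force and the opening at its end, in the units of the state.
- r.sense(): the state, without advancing time (a new reading comes with each control period).
- r.snapshot(name): name is "side" or "top"; returns a dict with "pixels" (480x640x3 uint8, blue, green, red), "K" (3x3 intrinsics, pixels), "D" ([k1, k2, p1, p2, k3] as OpenCV has them; the pictures are not rectified), "view" (4x4, takes a point from world to camera coordinates). Camera axes: x right, y up, looking along -z (the intrinsics and any distortion apply to the point x, -y, -z); pixel columns grow to the right and rows downward; lengths in mm; the calibration is good to about 2 mm. A picture is of the moment at which its call begins. There is no depth.
- r.finish_job(): hands the job in, once; it reports no verdict.
Trained networks look in a picture, given as the dict that the camera call returned (one of the last four; its "shot" number tells which), for a name from the list of things; names that differ only in an ending like _2 or _b are one class to them, and where a whole thing is asked for, a point or a joint stands for the part that bears it (a point fixed in the world has none). Each returns a list of dicts, best first, with "p" (0 to 1); they miss things now and then, are a little off and sometimes report something else, mostly with a low value. They report only what shows in the picture. A call takes as long as a camera call. They do not tell look-alikes from the thing itself.
- r.recognise(picture, target): "xy" ([column, row] as shares, 0 to 1, of the picture: columns of its width, rows of its height, amid what is visible of it).
- r.landmark_of(picture, target): "xy" ([column, row] as shares, 0 to 1, of the picture: columns of its width, rows of its height: a listed point, or the origin of a listed thing).
The state is a dict: "clock": time; "q": joint angles; "qd": joint speeds; "tau": joint torques, N m; "position": TCP position; "tool_rot": TCP orientation; "ft_force": force on the tool from outside, world axes, zero at the start; "torque": the same for the moment, N m; "finger_gap": opening from 0.0 (shut) to 1.0 (fully open).
Only numpy, scipy, OpenCV 4.12 (cv2) and the standard library are available. Lean on these libraries where they do the work, as an engineer would, in place of code of your own. Each camera call takes 0.05 s, during which the arm holds its last target. There are 200 camera calls.

## Working session

There is one attempt and no reset: what is moved stays moved. The work goes in short steps, Python scripts to look and compute and a tool call to move; the robot and the scene stay as the last step left them, time stands still between calls to the robot, and variables do not carry over. Pictures are saved under pics/ and viewed, about 8 in all and at most 12, crops included, and the job is handed in when it is done.

Besides the shell and the picture viewer there is one more tool, called after "Emit:" in YAML: its name, and indented under it one key for each argument. move_arm: Moves the arm, as the interface text tells. Its arguments: {"type":"object","properties":{"series":{"type":"array","items":{"type":"object","properties":{"offset":{"type":"array","items":{"type":"number","minimum":-1,"maximum":1}},"turn":{"type":"array","items":{"type":"number","minimum":-1,"maximum":1}},"jaw":{"type":"number"}}}}},"required":["series"]}

```bash
mkdir -p pics; cat > h.py <<'E'
import numpy as np, cv2
from bench import r
def ray(s,xy):
    p=np.array([[xy[0]*640,xy[1]*480]],float)
    u=cv2.undistortPoints(p[None],np.array(s["K"]),np.array(s["D"]))[0,0]
    V=np.array(s["view"]);R=V[:3,:3];t=V[:3,3]
    d=R.T@np.array([u[0],-u[1],-1.]);return -R.T@t,d/np.linalg.norm(d)
def onz(s,xy,z):
    o,d=ray(s,xy);return o+d*(z-o[2])/d[2]
def tri(a,b):
    A=np.zeros((3,3));B=np.zeros(3)
    for o,d in(a,b):
        P=np.eye(3)-np.outer(d,d);A+=P;B+=P@o
    x=np.linalg.solve(A,B);return x,[np.linalg.norm((np.eye(3)-np.outer(d,d))@(x-o)) for o,d in(a,b)]
def proj(s,P):
    V=np.array(s["view"]);c=(V[:3,:3]@np.atleast_2d(P).T).T+V[:3,3]
    c=c*[1,-1,-1];return cv2.projectPoints(c,np.zeros(3),np.zeros(3),np.array(s["K"]),np.array(s["D"]))[0][:,0]
E
python3 - <<'E'
from h import *
np.set_printoptions(precision=1,suppress=True)
S=r.sense();print(S["clock"],S["position"],S["tool_rot"],S["finger_gap"])
T=r.snapshot("top");D=r.snapshot("side")
cv2.imwrite("pics/top1.png",T["pixels"]);cv2.imwrite("pics/side1.png",D["pixels"])
for s in(T,D): print(ray(s,(.5,.5)))
for n in["sink","bowl_middle","far_rim","bridge","bridge_lead","rack","rack_bar","beaker","stain_bottle"]:
    a=r.landmark_of(T,n);b=r.landmark_of(D,n)
    for q,s,l in(("T",T,a),("S",D,b)):
        print(n,q,[(round(i["p"],2),np.array(i["xy"])*[640,480],onz(s,i["xy"],{"sink":0,"rack_bar":170,"bridge_lead":76,"beaker":14}.get(n,70))) for i in l[:3]])
    if a and b: print("  tri",tri(ray(T,a[0]["xy"]),ray(D,b[0]["xy"])))
E
```

```text
0.0 [260.9 567.4 226. ] [[-0.9  0.4 -0. ]
 [ 0.4  0.9 -0. ]
 [-0.  -0.  -1. ]] 0.9989060784352247
(array([ 222.2,  -23.4, 1466.4]), array([ 0.2,  0. , -1. ]))
(array([ 151.2, -906.2,  773.3]), array([ 0.3,  0.8, -0.6]))
sink T [(0.64, array([316.4, 209.7]), array([555. ,  28.1,   0. ])), (0.26, array([354.6, 223.7]), array([513.7, -76.7,   0. ]))]
sink S [(0.64, array([351.2, 265.6]), array([562.5,  13.9,   0. ]))]
  tri (array([562.8,  27.2, -11.1]), [np.float64(5.316401334811444), np.float64(5.316401334811571)])
bowl_middle T [(0.62, array([261.6, 206.7]), array([550. , 170.7,  70. ]))]
bowl_middle S [(0.82, array([321.6, 210.8]), array([535.6, 179.5,  70. ])), (0.49, array([404.9, 442.4]), array([ 442.7, -516.8,   70. ])), (0.28, array([402.3, 326.8]), array([ 551.6, -283.6,   70. ]))]
  tri (array([540.8, 171.4,  75.7]), [np.float64(7.82455623950752), np.float64(7.824556239507579)])
far_rim T [(0.64, array([226.3, 213.2]), array([534.1, 264.8,  70. ]))]
far_rim S [(0.86, array([317. , 193.7]), array([552.5, 272.6,  70. ]))]
  tri (array([540.7, 262. ,  76. ]), [np.float64(7.95800
[... 1278 characters left out ...]
ay([420. , -43.6, 170. ]))]
  tri (array([483.6, -69.9,  33.1]), [np.float64(213.1272628957246), np.float64(213.12726289572478)])
beaker T [(0.51, array([496.6, 236.7]), array([ 468.5, -462.2,   14. ])), (0.5, array([261. , 234.9]), array([484.2, 179.6,  14. ]))]
beaker S [(0.78, array([304.5, 229.8]), array([489., 183.,  14.]))]
  tri (array([ 366.2, -341.9,  384. ]), [np.float64(39.4970081360929), np.float64(39.497008136092965)])
stain_bottle T [(0.69, array([436.9, 202. ]), array([ 554.6, -292.9,   70. ]))]
stain_bottle S [(0.7, array([404.5, 327.4]), array([ 555. , -286.4,   70. ]))]
  tri (array([ 552.5, -291.5,   75.8]), [np.float64(0.7173585978980899), np.float64(0.7173585978979066)])
```

View pics/top1.png

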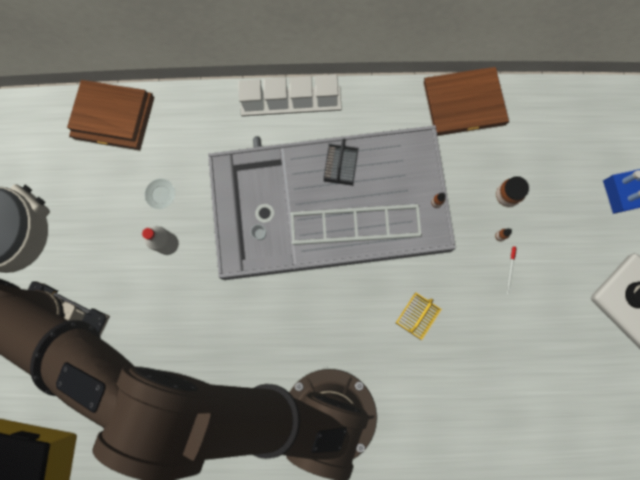

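View pics/side1.png

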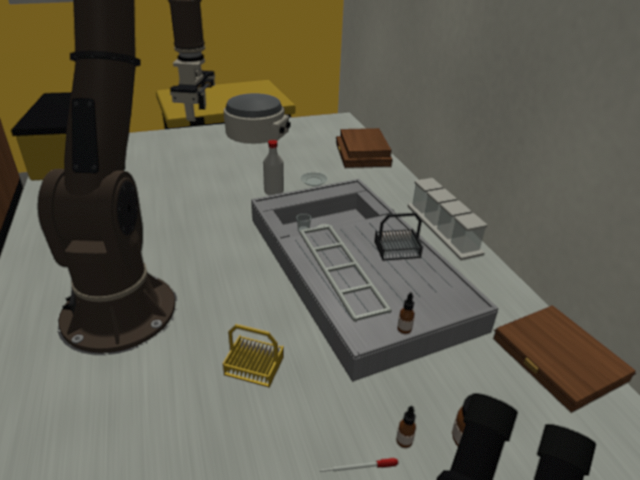

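The top view shows the sink at pixels 210-455 × 127-277, with the bridge at 291-421 × 206-243. The dark rack is at (340,162), on the far side, and the yellow look-alike at (418,315). The side view agrees. I'll get the yaw angles from an enlarged crop.

```bash
python3 - <<'E'
import cv2
p=cv2.imread("pics/top1.png")[122:284,200:462];cv2.imwrite("pics/c1.png",cv2.resize(p,None,fx=3,fy=3,interpolation=cv2.INTER_CUBIC))
E
```

```text
(no output)
```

View pics/c1.png

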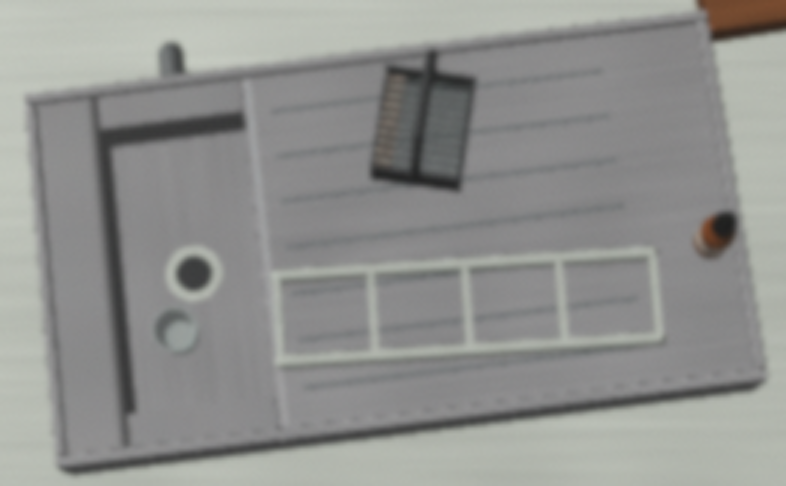

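The crop shows clear corners for the sink rim, the bridge and the rack body, and the handle running from (432,52) to (417,178). Next step is to convert these to world coordinates.

```bash
python3 - <<'E'
from h import *
np.set_printoptions(precision=1,suppress=True)
T=r.snapshot("top")
def W(l,z): return np.array([onz(T,((200+(u+.5)/3)/640,(122+(v+.5)/3)/480),z) for u,v in l])
def fit(l,z,n):
    P=W(l,z);c=P.mean(0); dy=(P[0]+P[3]-P[1]-P[2])[:2]; dx=(P[0]+P[1]-P[2]-P[3])[:2]
    print(n,c,"yaw y",np.degrees(np.arctan2(-dy[0],dy[1])),"yaw x",np.degrees(np.arctan2(dx[1],dx[0])),"len",np.hypot(*dy)/2,np.hypot(*dx)/2)
fit([(27,98),(703,14),(766,380),(63,466)],78,"sink")
fit([(273,271),(656,248),(663,340),(277,363)],78,"bridge")
fit([(388,67),(475,77),(462,188),(372,177)],100,"rack")
P=W([(432,52),(417,178)],170);print(P,P.mean(0),np.degrees(np.arctan2(*(P[0]-P[1])[[1,0]])))
E
```

```text
sink [561.5 -10.6  78. ] yaw y 6.184810990416651 yaw x 6.639133171516317 len 611.647586546546 335.04651336466554
bridge [497.6 -77.3  78. ] yaw y 2.515254805225781 yaw x 2.0443785132730525 len 334.964710039417 81.66856949257158
rack [652.6 -42.6 100. ] yaw y -8.14040753787638 yaw x -8.256088746148022 len 77.83530145962526 101.36941978473504
[[695.7 -49.3 170. ]
 [586.8 -34.8 170. ]] [641.2 -42.1 170. ] -7.587662118427477
```

```bash
cat >> h.py <<'E'
from scipy.spatial.transform import Rotation as Ro
def go(P,yaw):
    """offset/turn (normalised) to TCP P with tool y at yaw deg from world +y, pointing down"""
    S=r.sense();R=np.array(S["tool_rot"]);a=np.radians(yaw)
    y=np.array([-np.sin(a),np.cos(a),0]);z=np.array([0,0,-1.]);G=np.c_[np.cross(y,z),y,z]
    print("t",round(S["clock"],2),"pos",np.round(S["position"],1),"F",np.round(S["ft_force"],1),"gap",round(S["finger_gap"],3),
     "off",np.round(R.T@(np.array(P)-S["position"])/150,3),"turn",np.round(Ro.from_matrix(R.T@G).as_rotvec()/(np.pi/2),3))
E
python3 - <<'E'
from h import *
print(np.round(r.sense()["tool_rot"],3))
go([494.3,6,180],2.3)
E
```

```text
[[-0.909  0.418  0.   ]
 [ 0.418  0.909  0.   ]
 [ 0.     0.    -1.   ]]
t 1.05 pos [261.  567.9 226.7] F [-0.4 -0.1 -0.3] gap 1.0 off [-2.978 -2.754  0.311] turn [ 0.   0.  -0.3]
```

Emit:
move_arm:
  series:
    - {"offset":[-0.2,-0.18,0],"turn":[0,0,0],"jaw":-0.13}
    - {"offset":[-0.4,-0.37,0],"turn":[0,0,0],"jaw":-0.13}
    - {"offset":[-0.6,-0.55,0],"turn":[0,0,0],"jaw":-0.13}
    - {"offset":[-0.8,-0.74,0],"turn":[0,0,0],"jaw":-0.13}
    - {"offset":[-1,-0.92,0],"turn":[0,0,0],"jaw":-0.13}
    - {"offset":[-1,-0.92,0],"turn":[0,0,0],"jaw":-0.13}
    - {"offset":[-1,-0.92,0],"turn":[0,0,0],"jaw":-0.13}
    - {"offset":[-1,-0.92,0],"turn":[0,0,0],"jaw":-0.13}
    - {"offset":[-1,-0.92,0],"turn":[0,0,0],"jaw":-0.13}
    - {"offset":[-1,-0.92,0],"turn":[0,0,0],"jaw":-0.13}

```text
clock: 2.3
position: [339.4, 380.3, 226.6]
tool_rot: [[-0.909, 0.417, -0.0], [0.417, 0.909, -0.0], [0.0, -0.0, -1.0]]
ft_force: [-0.2, 0.2, 0.1]
finger_gap: 0.438
```

Emit:
move_arm:
  series:
    - {"offset":[-0.1,-0.09,0],"turn":[0,0,0],"jaw":-0.13}
    - {"offset":[-0.2,-0.18,0],"turn":[0,0,0],"jaw":-0.13}
    - {"offset":[-0.3,-0.28,0],"turn":[0,0,0],"jaw":-0.13}
    - {"offset":[-0.4,-0.37,0],"turn":[0,0,0],"jaw":-0.13}
    - {"offset":[-0.5,-0.46,0],"turn":[0,0,0],"jaw":-0.13}
    - {"offset":[-0.6,-0.55,0],"turn":[0,0,0],"jaw":-0.13}
    - {"offset":[-0.7,-0.64,0],"turn":[0,0,0],"jaw":-0.13}
    - {"offset":[-0.8,-0.74,0],"turn":[0,0,0],"jaw":-0.13}
    - {"offset":[-0.9,-0.83,0],"turn":[0,0,0],"jaw":-0.13}
    - {"offset":[-1,-0.92,0],"turn":[0,0,0],"jaw":-0.13}

```text
clock: 3.55
position: [418.5, 190.3, 226.7]
tool_rot: [[-0.909, 0.418, -0.0], [0.418, 0.909, -0.0], [-0.0, -0.0, -1.0]]
ft_force: [0.5, -0.1, -0.4]
finger_gap: 0.437
```

Emit:
move_arm:
  series:
    - {"offset":[-0.2,-0.18,0.1],"turn":[0,0,-0.05],"jaw":-0.13}
    - {"offset":[-0.4,-0.37,0.2],"turn":[0,0,-0.1],"jaw":-0.13}
    - {"offset":[-0.6,-0.55,0.3],"turn":[0,0,-0.15],"jaw":-0.13}
    - {"offset":[-0.8,-0.74,0.3],"turn":[0,0,-0.2],"jaw":-0.13}
    - {"offset":[-0.9,-0.83,0.3],"turn":[0,0,-0.25],"jaw":-0.13}
    - {"offset":[-0.98,-0.91,0.3],"turn":[0,0,-0.3],"jaw":-0.13}
    - {"offset":[-0.98,-0.91,0.3],"turn":[0,0,-0.3],"jaw":-0.13}
    - {"offset":[-0.98,-0.91,0.3],"turn":[0,0,-0.3],"jaw":-0.13}
    - {"offset":[-0.98,-0.91,0.3],"turn":[0,0,-0.3],"jaw":-0.13}
    - {"offset":[-0.98,-0.91,0.3],"turn":[0,0,-0.3],"jaw":-0.13}

```text
clock: 4.8
position: [494.9, 5.5, 181.8]
tool_rot: [[-0.999, -0.041, -0.0], [-0.041, 0.999, -0.0], [0.0, -0.0, -1.0]]
ft_force: [-0.5, -0.8, 0.2]
finger_gap: 0.44
```

```bash
python3 - <<'E'
from h import *
go([494.3,6,90],2.3)
D=r.snapshot("side");T=r.snapshot("top")
cv2.imwrite("pics/s2.png",cv2.resize(np.hstack([D["pixels"][180:380,230:500],T["pixels"][140:340,220:490]]),None,fx=1.45,fy=1.45*1))
E
```

```text
t 4.8 pos [494.9   5.5 181.8] F [-0.5 -0.8  0.2] gap 0.44 off [0.004 0.004 0.612] turn [-0. -0.  0.]
```

View pics/s2.png

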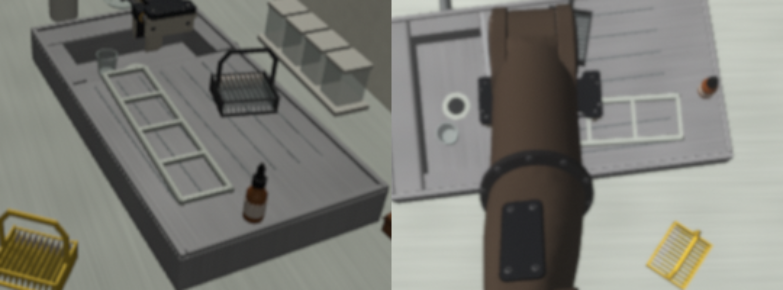

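The view shows the gripper above the bridge and the rack standing clear. Now I'll go down.

Emit:
move_arm:
  series:
    - {"offset":[0,0,0.1],"turn":[0,0,0],"jaw":-0.13}
    - {"offset":[0,0,0.2],"turn":[0,0,0],"jaw":-0.13}
    - {"offset":[0,0,0.3],"turn":[0,0,0],"jaw":-0.13}
    - {"offset":[0,0,0.4],"turn":[0,0,0],"jaw":-0.13}
    - {"offset":[0,0,0.5],"turn":[0,0,0],"jaw":-0.13}
    - {"offset":[0,0,0.6],"turn":[0,0,0],"jaw":-0.13}
    - {"offset":[0,0,0.64],"turn":[0,0,0],"jaw":-0.13}
    - {"offset":[0,0,0.68],"turn":[0,0,0],"jaw":-0.13}
    - {"offset":[0,0,0.7],"turn":[0,0,0],"jaw":-0.13}
    - {"offset":[0,0,0.7],"turn":[0,0,0],"jaw":-0.13}

```text
clock: 6.15
position: [495.0, 5.3, 76.8]
tool_rot: [[-0.999, -0.041, 0.0], [-0.041, 0.999, -0.0], [-0.0, -0.0, -1.0]]
ft_force: [-0.5, 1.0, -1.3]
finger_gap: 0.437
```

```bash
python3 - <<'E'
from h import *
go([494.3,6,74],2.3)
D=r.snapshot("side")
cv2.imwrite("pics/s3.png",cv2.resize(D["pixels"][150:350,230:500],None,fx=2.6,fy=2.6))
E
```

```text
t 6.15 pos [495.    5.3  76.8] F [-0.5  1.  -1.3] gap 0.437 off [0.004 0.005 0.019] turn [-0.  0.  0.]
```

View pics/s3.png

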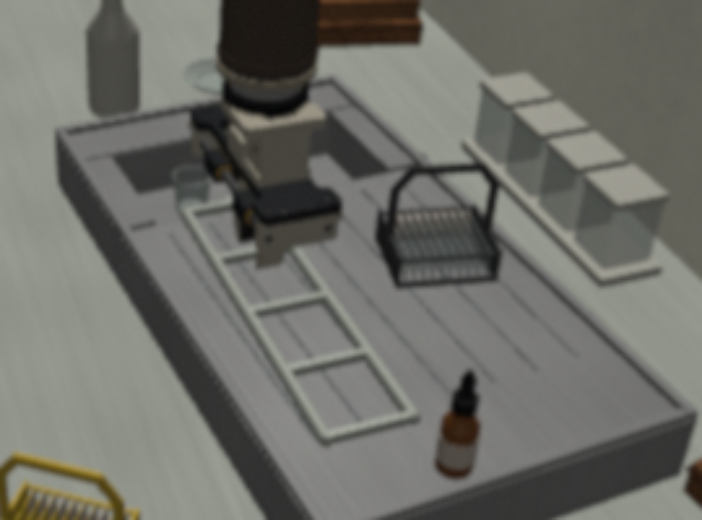

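The near finger sits in the opening just short of the 82 mm bar at about (262,250) in the crop, as planned. I'll lower it slightly and close.

Emit:
move_arm:
  series:
    - {"offset":[0,0,0.015],"turn":[0,0,0],"jaw":-0.13}
    - {"offset":[0,0,0.015],"turn":[0,0,0],"jaw":-0.4}
    - {"offset":[0,0,0.015],"turn":[0,0,0],"jaw":-0.6}
    - {"offset":[0,0,0.015],"turn":[0,0,0],"jaw":-0.8}
    - {"offset":[0,0,0.015],"turn":[0,0,0],"jaw":-1}
    - {"offset":[0,0,0.015],"turn":[0,0,0],"jaw":-1}
    - {"offset":[0,0,0.015],"turn":[0,0,0],"jaw":-1}
    - {"offset":[0,0,0.015],"turn":[0,0,0],"jaw":-1}
    - {"offset":[0,0,0.015],"turn":[0,0,0],"jaw":-1}
    - {"offset":[0,0,0.015],"turn":[0,0,0],"jaw":-1}

```text
clock: 7.45
position: [495.1, 5.5, 74.7]
tool_rot: [[-0.999, -0.041, 0.0], [-0.041, 0.999, 0.0], [-0.0, 0.0, -1.0]]
ft_force: [-0.5, 2.5, 1.5]
finger_gap: 0.061
```

```bash
python3 - <<'E'
from h import *
S=r.sense();a=np.radians(6.4);y=np.array([-np.sin(a),np.cos(a),0])
so=np.array([558.2,19.2,0]);d=np.array(S["position"])-so
print("sink-frame bar y",d@y, "x", d[:2]@[np.cos(a),np.sin(a)])
go(np.array(S["position"])+(160-d@y)*y,6.4)
E
```

```text
sink-frame bar y -6.617508647631247 x -64.21457265967169
t 7.45 pos [495.1   5.5  74.7] F [-0.5  2.5  1.5] gap 0.061 off [0.079 1.108 0.   ] turn [ 0.     0.    -0.045]
```

Gripped: the gap is about 6 mm. Sliding now.

Emit:
move_arm:
  series:
    - {"offset":[0.01,0.08,0],"turn":[0,0,-0.005],"jaw":-1}
    - {"offset":[0.014,0.19,0],"turn":[0,0,-0.01],"jaw":-1}
    - {"offset":[0.022,0.3,0],"turn":[0,0,-0.015],"jaw":-1}
    - {"offset":[0.03,0.41,0],"turn":[0,0,-0.02],"jaw":-1}
    - {"offset":[0.037,0.52,0],"turn":[0,0,-0.025],"jaw":-1}
    - {"offset":[0.045,0.63,0],"turn":[0,0,-0.03],"jaw":-1}
    - {"offset":[0.053,0.74,0],"turn":[0,0,-0.035],"jaw":-1}
    - {"offset":[0.06,0.84,0],"turn":[0,0,-0.04],"jaw":-1}
    - {"offset":[0.066,0.92,0],"turn":[0,0,-0.045],"jaw":-1}
    - {"offset":[0.066,0.92,0],"turn":[0,0,-0.045],"jaw":-1}

```text
clock: 8.7
position: [479.3, 145.4, 74.7]
tool_rot: [[-0.994, -0.114, 0.0], [-0.114, 0.994, 0.002], [-0.0, 0.002, -1.0]]
ft_force: [-1.0, 3.1, -1.4]
finger_gap: 0.061
```

```bash
python3 - <<'E'
from h import *
S=r.sense();a=np.radians(6.4);y=np.array([-np.sin(a),np.cos(a),0])
so=np.array([558.2,19.2,0]);d=np.array(S["position"])-so
print("sink-frame bar y",d@y)
go(np.array(S["position"])+(162-d@y)*y,6.4)
D=r.snapshot("side")
cv2.imwrite("pics/s4.png",cv2.resize(D["pixels"][150:350,230:500],None,fx=2.6,fy=2.6))
for n in("bridge","bridge_lead"):
  for i in r.landmark_of(D,n)[:2]:
    P=onz(D,i["xy"],70 if n=="bridge" else 76);print(n,i["p"],P,(P-so)@y)
E
```

```text
sink-frame bar y 134.19215702371744
t 8.7 pos [479.3 145.4  74.7] F [-1.   3.1 -1.4] gap 0.061 off [-0.     0.185  0.   ] turn [0.001 0.    0.002]
bridge 0.63 [473.89036731  49.43407852  70.        ] 39.44356203174471
bridge_lead 0.59 [529.71262339 258.62918576  76.        ] 241.11250117181493
bridge_lead 0.56 [471.32930353 246.07095214  76.        ] 235.14045780409197
```

View pics/s4.png

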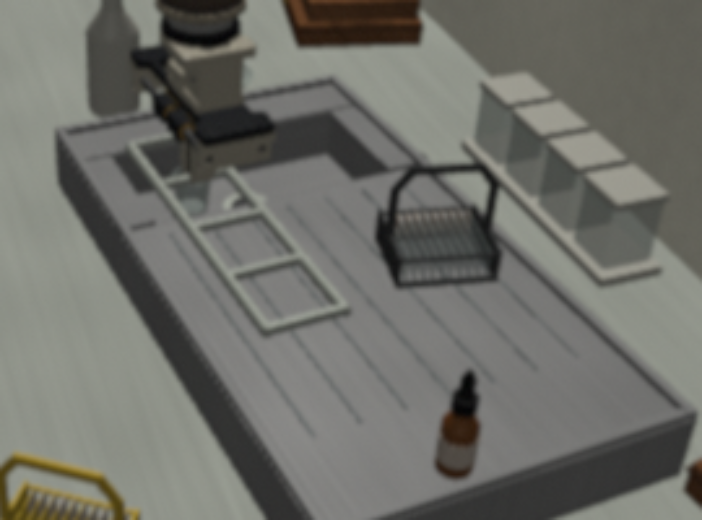

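The bridge follows square, with its leading end reaching the far rim at about (150,140). I'll finish the slide and release.

Emit:
move_arm:
  series:
    - {"offset":[0,0.05,0],"turn":[0,0,0],"jaw":-1}
    - {"offset":[0,0.1,0],"turn":[0,0,0],"jaw":-1}
    - {"offset":[0,0.15,0],"turn":[0,0,0],"jaw":-1}
    - {"offset":[0,0.185,0],"turn":[0,0,0],"jaw":-1}
    - {"offset":[0,0.185,0],"turn":[0,0,0],"jaw":-1}
    - {"offset":[0,0.185,0],"turn":[0,0,0],"jaw":-0.7}
    - {"offset":[0,0.185,0],"turn":[0,0,0],"jaw":-0.4}
    - {"offset":[0,0.185,0],"turn":[0,0,0],"jaw":-0.2}
    - {"offset":[0,0.185,0],"turn":[0,0,0],"jaw":-0.2}
    - {"offset":[0,0.185,0],"turn":[0,0,0],"jaw":-0.2}

```text
clock: 10.1
position: [476.4, 171.3, 74.8]
tool_rot: [[-0.994, -0.112, 0.0], [-0.112, 0.994, 0.001], [-0.001, 0.001, -1.0]]
ft_force: [0.3, -1.0, -0.3]
finger_gap: 0.4
```

Emit:
move_arm:
  series:
    - {"offset":[0,0,-0.05],"turn":[0,0,0],"jaw":-0.2}
    - {"offset":[0,0,-0.12],"turn":[0,0,0],"jaw":-0.2}
    - {"offset":[0,0,-0.25],"turn":[0,0,0],"jaw":-0.2}
    - {"offset":[0,0,-0.4],"turn":[0,0,0],"jaw":-0.2}
    - {"offset":[0,0,-0.55],"turn":[0,0,0],"jaw":-0.2}
    - {"offset":[0,0,-0.7],"turn":[0,0,0],"jaw":-0.2}
    - {"offset":[0,0,-0.85],"turn":[0,0,0],"jaw":-0.2}
    - {"offset":[0,0,-1],"turn":[0,0,0],"jaw":-0.2}
    - {"offset":[0,0,-1],"turn":[0,0,0],"jaw":-0.2}
    - {"offset":[0,0,-1],"turn":[0,0,0],"jaw":-0.2}

```text
clock: 11.35
position: [476.1, 171.0, 224.6]
tool_rot: [[-0.994, -0.112, 0.0], [-0.112, 0.994, 0.001], [-0.0, 0.001, -1.0]]
ft_force: [-0.4, -0.4, -1.4]
finger_gap: 0.399
```

```bash
python3 - <<'E'
from h import *
D=r.snapshot("side");T=r.snapshot("top")
for s in(D,T):
  for i in r.landmark_of(s,"rack_bar")[:3]: print("bar",i["p"],onz(s,i["xy"],170))
  for i in r.landmark_of(s,"rack")[:3]: print("rack",i["p"],onz(s,i["xy"],70))
go([655,-38,250],-98)
go([655,-38,250],82)
print(r.sense()["q"][6])
E
```

```text
bar 0.69 [ 250.22088156 -306.36030082  170.        ]
bar 0.58 [655.06739344 -30.85652748 170.        ]
bar 0.21 [389.4740928  154.04140082 170.        ]
rack 0.91 [665.17597291 -36.04989934  70.        ]
rack 0.87 [ 252.95143469 -291.49190343   70.        ]
bar 0.73 [662.62783732 -42.98667675 170.        ]
bar 0.57 [ 248.0292269  -222.14441878  170.        ]
rack 0.97 [662.01266742 -36.98839999  70.        ]
rack 0.74 [ 262.31658186 -230.25335451   70.        ]
t 11.65 pos [476.1 171.  224.3] F [ 0.6  0.  -0.8] gap 0.402 off [-1.029 -1.518 -0.173] turn [ 0.   -0.    1.16]
t 11.65 pos [476.1 171.  224.3] F [ 0.6  0.  -0.8] gap 0.402 off [-1.029 -1.518 -0.173] turn [ 0.    0.   -0.84]
1.2981239619158833
```

```bash
python3 - <<'E'
from h import *
go([660,-37,224],-8)
E
```

```text
t 11.65 pos [476.1 171.  224.3] F [ 0.6  0.  -0.8] gap 0.402 off [-1.063e+00 -1.515e+00  1.000e-03] turn [ 0.   -0.    0.16]
```

Emit:
move_arm:
  series:
    - {"offset":[-0.1,-0.15,0],"turn":[0,0,0],"jaw":0.1}
    - {"offset":[-0.2,-0.3,0],"turn":[0,0,0],"jaw":0.1}
    - {"offset":[-0.31,-0.45,0],"turn":[0,0,0],"jaw":0.1}
    - {"offset":[-0.42,-0.6,0],"turn":[0,0,0],"jaw":0.1}
    - {"offset":[-0.53,-0.76,0],"turn":[0,0,0],"jaw":0.1}
    - {"offset":[-0.63,-0.87,0],"turn":[0,0,0],"jaw":0.1}
    - {"offset":[-0.7,-1,0],"turn":[0,0,0],"jaw":0.1}
    - {"offset":[-0.7,-1,0],"turn":[0,0,0],"jaw":0.1}
    - {"offset":[-0.7,-1,0],"turn":[0,0,0],"jaw":0.1}
    - {"offset":[-0.7,-1,0],"turn":[0,0,0],"jaw":0.1}

```text
clock: 12.9
position: [596.8, 34.9, 224.1]
tool_rot: [[-0.994, -0.113, -0.001], [-0.113, 0.994, 0.001], [0.001, 0.001, -1.0]]
ft_force: [-0.6, -0.0, 0.8]
finger_gap: 0.548
```

Emit:
move_arm:
  series:
    - {"offset":[-0.1,-0.15,0],"turn":[0,0,0.04],"jaw":0.1}
    - {"offset":[-0.2,-0.3,0],"turn":[0,0,0.08],"jaw":0.1}
    - {"offset":[-0.3,-0.4,0],"turn":[0,0,0.12],"jaw":0.1}
    - {"offset":[-0.363,-0.515,0],"turn":[0,0,0.16],"jaw":0.1}
    - {"offset":[-0.363,-0.515,0],"turn":[0,0,0.16],"jaw":0.1}
    - {"offset":[-0.363,-0.515,0.05],"turn":[0,0,0.16],"jaw":0.1}
    - {"offset":[-0.363,-0.515,0.1],"turn":[0,0,0.16],"jaw":0.1}
    - {"offset":[-0.363,-0.515,0.15],"turn":[0,0,0.16],"jaw":0.1}
    - {"offset":[-0.363,-0.515,0.2],"turn":[0,0,0.16],"jaw":0.1}
    - {"offset":[-0.363,-0.515,0.2],"turn":[0,0,0.16],"jaw":0.1}

```text
clock: 14.15
position: [659.2, -35.5, 193.2]
tool_rot: [[-0.991, 0.137, -0.002], [0.137, 0.991, 0.001], [0.002, 0.001, -1.0]]
ft_force: [-0.4, -0.2, 0.6]
finger_gap: 0.551
```

```bash
python3 - <<'E'
from h import *
go([660,-37,151],-8)
D=r.snapshot("side");T=r.snapshot("top")
print(proj(D,r.sense()["position"]))
cv2.imwrite("pics/s5.png",cv2.resize(D["pixels"][130:330,230:500],None,fx=2.6,fy=2.6))
so=np.array([558.2,19.2,0]);a=np.radians(6.4);y=np.array([-np.sin(a),np.cos(a),0])
for s in(T,D):
 for n in("bridge","bridge_lead"):
  for i in r.landmark_of(s,n)[:2]:
    P=onz(s,i["xy"],70 if n=="bridge" else 76);print(n,round(i["p"],2),np.round(P),(P-so)@y)
E
```

```text
t 14.15 pos [659.2 -35.5 193.2] F [-0.4 -0.2  0.6] gap 0.551 off [-0.007 -0.009  0.281] turn [ 0.001 -0.001  0.001]
[[403.87337554 204.4893029 ]]
bridge_lead 0.71 [460. 263.  76.] 252.88569909759744
bridge 0.63 [482.  85.  70.] 74.1197641711313
```

View pics/s5.png

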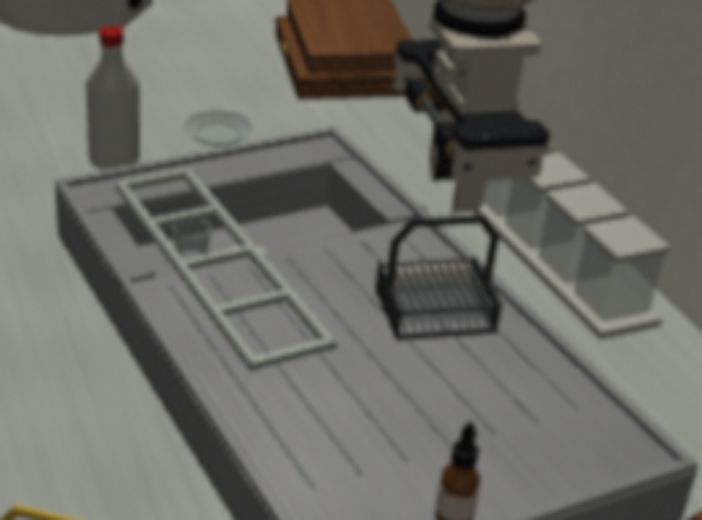

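The fingers are above the handle bar, which is centred at about (446,218) in the crop, some 4 mm toward −x of the TCP. The bridge lies across the bowl with its end on the far rim. I'll descend and grip.

Emit:
move_arm:
  series:
    - {"offset":[0.02,0,0.05],"turn":[0,0,0],"jaw":0.1}
    - {"offset":[0.02,0,0.1],"turn":[0,0,0],"jaw":0.1}
    - {"offset":[0.02,0,0.15],"turn":[0,0,0],"jaw":0.1}
    - {"offset":[0.02,0,0.2],"turn":[0,0,0],"jaw":0.1}
    - {"offset":[0.02,0,0.25],"turn":[0,0,0],"jaw":0.1}
    - {"offset":[0.02,0,0.28],"turn":[0,0,0],"jaw":0.1}
    - {"offset":[0.02,0,0.28],"turn":[0,0,0],"jaw":-0.2}
    - {"offset":[0.02,0,0.28],"turn":[0,0,0],"jaw":-0.4}
    - {"offset":[0.02,0,0.28],"turn":[0,0,0],"jaw":-0.6}
    - {"offset":[0.02,0,0.28],"turn":[0,0,0],"jaw":-0.7}

```text
clock: 15.7
position: [657.0, -35.5, 152.6]
tool_rot: [[-0.99, 0.138, 0.0], [0.138, 0.99, 0.001], [-0.0, 0.001, -1.0]]
ft_force: [-0.7, -1.5, 1.5]
finger_gap: 0.176
```

Emit:
move_arm:
  series:
    - {"offset":[0,0,0],"turn":[0,0,0],"jaw":-0.8}
    - {"offset":[0,0,0],"turn":[0,0,0],"jaw":-0.9}
    - {"offset":[0,0,0],"turn":[0,0,0],"jaw":-1}
    - {"offset":[0,0,0],"turn":[0,0,0],"jaw":-1}
    - {"offset":[0,0,0],"turn":[0,0,0],"jaw":-1}
    - {"offset":[0,0,0],"turn":[0,0,0],"jaw":-1}
    - {"offset":[0,0,0],"turn":[0,0,0],"jaw":-1}
    - {"offset":[0,0,0],"turn":[0,0,0],"jaw":-1}
    - {"offset":[0,0,0],"turn":[0,0,0],"jaw":-1}
    - {"offset":[0,0,0],"turn":[0,0,0],"jaw":-1}

```text
clock: 16.95
position: [657.2, -35.7, 152.8]
tool_rot: [[-0.99, 0.138, 0.001], [0.138, 0.99, 0.001], [-0.001, 0.001, -1.0]]
ft_force: [1.2, -3.5, 2.7]
finger_gap: 0.087
```

Emit:
move_arm:
  series:
    - {"offset":[0,0,-0.03],"turn":[0,0,0],"jaw":-1}
    - {"offset":[0,0,-0.06],"turn":[0,0,0],"jaw":-1}
    - {"offset":[0,0,-0.1],"turn":[0,0,0],"jaw":-1}
    - {"offset":[0,0,-0.14],"turn":[0,0,0],"jaw":-1}
    - {"offset":[0,0,-0.18],"turn":[0,0,0],"jaw":-1}
    - {"offset":[0,0,-0.22],"turn":[0,0,0],"jaw":-1}
    - {"offset":[0,0,-0.26],"turn":[0,0,0],"jaw":-1}
    - {"offset":[0,0,-0.3],"turn":[0,0,0],"jaw":-1}
    - {"offset":[0,0,-0.3],"turn":[0,0,0],"jaw":-1}
    - {"offset":[0,0,-0.3],"turn":[0,0,0],"jaw":-1}

```text
clock: 18.2
position: [657.0, -35.7, 197.6]
tool_rot: [[-0.99, 0.138, 0.0], [0.138, 0.99, 0.001], [-0.0, 0.001, -1.0]]
ft_force: [-0.5, 0.0, -3.1]
finger_gap: 0.088
```

```bash
python3 - <<'E'
from h import *
D=r.snapshot("side");T=r.snapshot("top")
go([475,164,196],6.4)
cv2.imwrite("pics/s6.png",cv2.resize(np.hstack([D["pixels"][130:330,230:460],T["pixels"][120:320,200:430]]),None,fx=1.7,fy=1.7))
print(r.landmark_of(D,"rack"))
so=np.array([558.2,19.2,0]);a=np.radians(6.4);y=np.array([-np.sin(a),np.cos(a),0])
for s in(T,D):
 for n in("bridge","bridge_lead"):
  for i in r.landmark_of(s,n)[:2]:
    P=onz(s,i["xy"],70 if n=="bridge" else 76);print(n,round(i["p"],2),np.round(P),(P-so)@y)
E
```

```text
t 18.3 pos [657.  -35.7 197.5] F [-0.6  0.2 -3.7] gap 0.084 off [1.385 1.152 0.01 ] turn [ 0.     0.    -0.159]
[{'xy': [0.3991, 0.7569], 'p': 0.96}, {'xy': [0.625, 0.4885], 'p': 0.56}]
bridge_lead 0.84 [463. 257.  76.] 246.90536641663192
bridge_lead 0.4 [ 395. -486.   76.] -483.87118649686795
bridge 0.67 [481.  94.  70.] 83.450591443823
bridge 0.55 [538. 252.  70.] 233.41807222105723
bridge_lead 0.59 [471. 261.  76.] 249.5967514518733
```

View pics/s6.png

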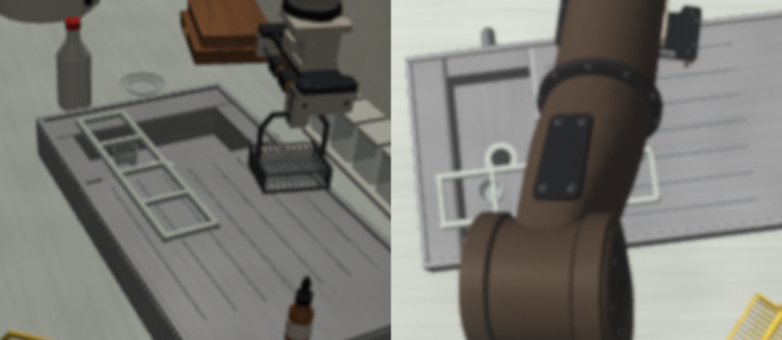

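The rack is lifted level, with −3 N reading its weight, and the bridge has not moved. Carrying it to the bowl middle.

Emit:
move_arm:
  series:
    - {"offset":[0.03,0.02,0],"turn":[0,0,0],"jaw":-1}
    - {"offset":[0.08,0.06,0],"turn":[0,0,0],"jaw":-1}
    - {"offset":[0.15,0.12,0],"turn":[0,0,0],"jaw":-1}
    - {"offset":[0.24,0.2,0],"turn":[0,0,0],"jaw":-1}
    - {"offset":[0.34,0.28,0],"turn":[0,0,0],"jaw":-1}
    - {"offset":[0.44,0.36,0],"turn":[0,0,0],"jaw":-1}
    - {"offset":[0.53,0.43,0],"turn":[0,0,0],"jaw":-1}
    - {"offset":[0.61,0.5,0],"turn":[0,0,0],"jaw":-1}
    - {"offset":[0.66,0.54,0],"turn":[0,0,0],"jaw":-1}
    - {"offset":[0.693,0.567,0],"turn":[0,0,0],"jaw":-1}

```text
clock: 19.8
position: [565.6, 63.2, 197.7]
tool_rot: [[-0.99, 0.138, 0.001], [0.138, 0.99, 0.001], [-0.001, 0.001, -1.0]]
ft_force: [0.5, 0.1, -3.8]
finger_gap: 0.086
```

Emit:
move_arm:
  series:
    - {"offset":[0.03,0.02,0],"turn":[0,0,-0.01],"jaw":-1}
    - {"offset":[0.08,0.06,0],"turn":[0,0,-0.03],"jaw":-1}
    - {"offset":[0.15,0.12,0],"turn":[0,0,-0.05],"jaw":-1}
    - {"offset":[0.24,0.2,0],"turn":[0,0,-0.07],"jaw":-1}
    - {"offset":[0.34,0.28,0],"turn":[0,0,-0.09],"jaw":-1}
    - {"offset":[0.44,0.36,0],"turn":[0,0,-0.11],"jaw":-1}
    - {"offset":[0.53,0.43,0],"turn":[0,0,-0.13],"jaw":-1}
    - {"offset":[0.61,0.5,0],"turn":[0,0,-0.15],"jaw":-1}
    - {"offset":[0.66,0.54,0],"turn":[0,0,-0.159],"jaw":-1}
    - {"offset":[0.693,0.567,0],"turn":[0,0,-0.159],"jaw":-1}

```text
clock: 21.05
position: [474.1, 162.0, 197.8]
tool_rot: [[-0.994, -0.112, 0.001], [-0.112, 0.994, 0.001], [-0.001, 0.0, -1.0]]
ft_force: [0.5, 0.6, -3.4]
finger_gap: 0.084
```

```bash
python3 - <<'E'
from h import *
go([474.5,161.5,168],6.4)
D=r.snapshot("side")
cv2.imwrite("pics/s7.png",cv2.resize(D["pixels"][130:330,230:460],None,fx=3,fy=3))
E
```

```text
t 21.05 pos [474.1 162.  197.8] F [ 0.5  0.6 -3.4] gap 0.084 off [-0.002 -0.004  0.198] turn [0.    0.001 0.   ]
```

View pics/s7.png

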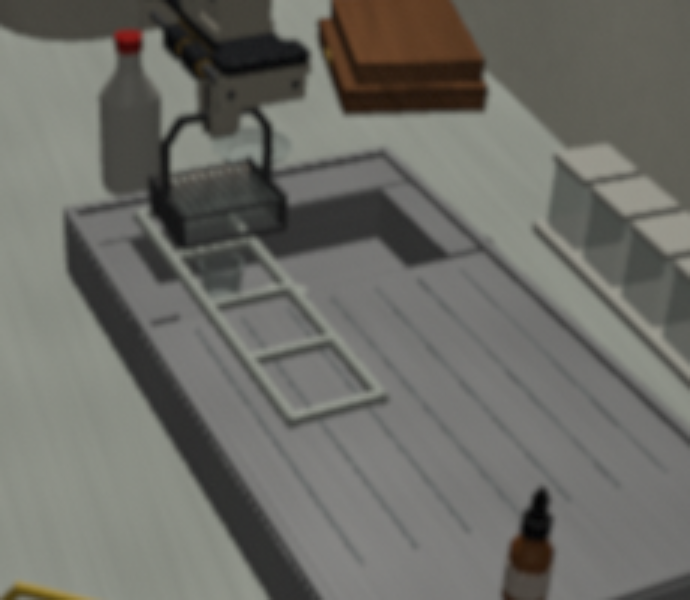

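The rack hangs level above the bridge between about x=150 and 285. Lowering gently.

Emit:
move_arm:
  series:
    - {"offset":[0,0,0.03],"turn":[0,0,0],"jaw":-1}
    - {"offset":[0,0,0.07],"turn":[0,0,0],"jaw":-1}
    - {"offset":[0,0,0.11],"turn":[0,0,0],"jaw":-1}
    - {"offset":[0,0,0.14],"turn":[0,0,0],"jaw":-1}
    - {"offset":[0,0,0.17],"turn":[0,0,0],"jaw":-1}
    - {"offset":[0,0,0.19],"turn":[0,0,0],"jaw":-1}
    - {"offset":[0,0,0.2],"turn":[0,0,0],"jaw":-1}
    - {"offset":[0,0,0.207],"turn":[0,0,0],"jaw":-1}
    - {"offset":[0,0,0.213],"turn":[0,0,0],"jaw":-1}
    - {"offset":[0,0,0.213],"turn":[0,0,0],"jaw":-1}

```text
clock: 22.35
position: [473.7, 162.6, 165.8]
tool_rot: [[-0.994, -0.112, 0.001], [-0.112, 0.994, 0.001], [-0.001, 0.001, -1.0]]
ft_force: [-0.3, -0.2, -3.7]
finger_gap: 0.089
```

Not in contact yet, so I'll creep down the last few millimetres.

Emit:
move_arm:
  series:
    - {"offset":[0,0,0.003],"turn":[0,0,0],"jaw":-1}
    - {"offset":[0,0,0.006],"turn":[0,0,0],"jaw":-1}
    - {"offset":[0,0,0.009],"turn":[0,0,0],"jaw":-1}
    - {"offset":[0,0,0.012],"turn":[0,0,0],"jaw":-1}
    - {"offset":[0,0,0.012],"turn":[0,0,0],"jaw":-1}
    - {"offset":[0,0,0.012],"turn":[0,0,0],"jaw":-1}
    - {"offset":[0,0,0.012],"turn":[0,0,0],"jaw":-1}
    - {"offset":[0,0,0.012],"turn":[0,0,0],"jaw":-1}
    - {"offset":[0,0,0.012],"turn":[0,0,0],"jaw":-1}
    - {"offset":[0,0,0.012],"turn":[0,0,0],"jaw":-1}

```text
clock: 23.6
position: [473.8, 162.5, 164.1]
tool_rot: [[-0.994, -0.112, 0.001], [-0.112, 0.994, 0.001], [-0.001, 0.001, -1.0]]
ft_force: [-0.5, -3.1, 3.3]
finger_gap: 0.087
```

It is in contact: Fz went from −3.7 to +3.3 N. I'll open gradually and retreat.

Emit:
move_arm:
  series:
    - {"offset":[0,0,0],"turn":[0,0,0],"jaw":-0.78}
    - {"offset":[0,0,0],"turn":[0,0,0],"jaw":-0.7}
    - {"offset":[0,0,0],"turn":[0,0,0],"jaw":-0.55}
    - {"offset":[0,0,0],"turn":[0,0,0],"jaw":-0.4}
    - {"offset":[0,0,0],"turn":[0,0,0],"jaw":-0.2}
    - {"offset":[0,0,0],"turn":[0,0,0],"jaw":0}
    - {"offset":[0,0,0],"turn":[0,0,0],"jaw":0}
    - {"offset":[0,0,-0.05],"turn":[0,0,0],"jaw":0}
    - {"offset":[0,0,-0.1],"turn":[0,0,0],"jaw":0}
    - {"offset":[0,0,-0.15],"turn":[0,0,0],"jaw":0}

```text
clock: 24.85
position: [474.0, 162.6, 187.4]
tool_rot: [[-0.994, -0.112, 0.001], [-0.112, 0.994, 0.001], [-0.001, 0.001, -1.0]]
ft_force: [-0.3, 0.1, -0.1]
finger_gap: 0.5
```

Emit:
move_arm:
  series:
    - {"offset":[0,0,-0.1],"turn":[0,0,0],"jaw":0}
    - {"offset":[0,0,-0.2],"turn":[0,0,0],"jaw":0}
    - {"offset":[0,0,-0.3],"turn":[0,0,0],"jaw":0}
    - {"offset":[0,0,-0.4],"turn":[0,0,0],"jaw":0}
    - {"offset":[0,0,-0.5],"turn":[0,0,0],"jaw":0}
    - {"offset":[0,0,-0.6],"turn":[0,0,0],"jaw":0}
    - {"offset":[-0.2,0,-0.6],"turn":[0,0,0],"jaw":0}
    - {"offset":[-0.5,0,-0.6],"turn":[0,0,0],"jaw":0}
    - {"offset":[-0.7,0,-0.6],"turn":[0,0,0],"jaw":0}
    - {"offset":[-0.7,0,-0.6],"turn":[0,0,0],"jaw":0}

```text
clock: 26.1
position: [579.7, 174.1, 277.2]
tool_rot: [[-0.994, -0.111, 0.001], [-0.111, 0.994, 0.0], [-0.001, 0.0, -1.0]]
ft_force: [-0.9, -0.2, -0.8]
finger_gap: 0.5
```

```bash
python3 - <<'E'
from h import *
D=r.snapshot("side");T=r.snapshot("top")
cv2.imwrite("pics/s8.png",cv2.resize(np.hstack([D["pixels"][130:330,230:460],T["pixels"][120:320,180:410]]),None,fx=1.7,fy=1.7))
so=np.array([558.2,19.2,0]);a=np.radians(6.4);y=np.array([-np.sin(a),np.cos(a),0]);x=np.array([np.cos(a),np.sin(a),0])
for s in(T,D):
 for n,z in(("bridge",70),("bridge_lead",76),("rack",82),("rack_bar",182)):
  for i in r.landmark_of(s,n)[:3]:
    P=onz(s,i["xy"],z);print(n,round(i["p"],2),np.round(P),"sink x,y",np.round([(P-so)@x,(P-so)@y],1))
E
```

```text
bridge_lead 0.47 [473.  85.  76.] sink x,y [-77.7  74.9]
rack 0.42 [483. 164.  82.] sink x,y [-58.7 152. ]
rack_bar 0.97 [ 252. -216.  182.] sink x,y [-330.7 -200. ]
bridge 0.73 [485.  94.  70.] sink x,y [-64.7  82.3]
bridge 0.33 [473. 273.  70.] sink x,y [-56.1 261.4]
bridge_lead 0.91 [472. 278.  76.] sink x,y [-56.7 266.8]
bridge_lead 0.35 [482. 180.  76.] sink x,y [-58.3 167.9]
bridge_lead 0.3 [521. -73.  76.] sink x,y [-47.  -87.4]
rack 0.65 [486. 169.  82.] sink x,y [-55.4 156.8]
rack 0.62 [ 250. -306.   82.] sink x,y [-343.  -289.1]
rack_bar 0.63 [ 246. -319.  182.] sink x,y [-347.8 -301.5]
rack_bar 0.58 [472. 160. 182.] sink x,y [-69.5 149.2]
rack_bar 0.21 [430. -66. 182.] sink x,y [-136.5  -69.9]
```

View pics/s8.png

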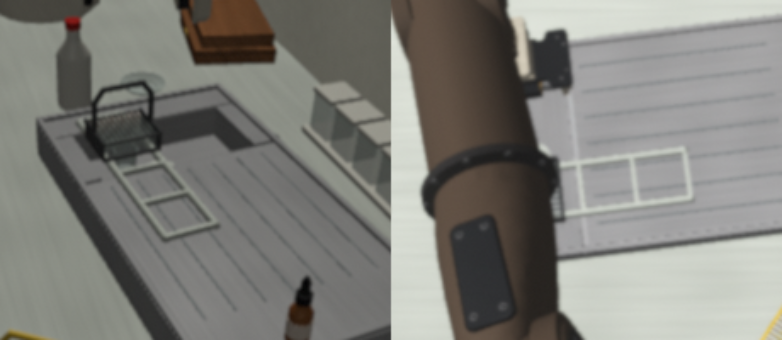

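```bash
python3 -c "
from h import *
print(r.finish_job());print(r.sense()['clock'])"
```

```text
the job is handed in; nothing more can be done
None
the job is handed in; nothing more can be done
```

I slid the bridge across the bowl without lifting it, then set the slide rack on it, and handed the job in after about 26 s of the 51 s. `finish_job` reports no verdict, so whether it passed is not confirmed.

- **Bridge:** I gripped its +82 mm cross bar and dragged it level along the sink while squaring it up. By dead reckoning its leading end lies about 248 mm along the sink, against the 230 mm needed. Camera readings before the rack went on gave 247–253 mm. In the pictures it lay flat and parallel to the sink.
- **Rack:** I picked the dark rack up by its handle, carried it level and lowered it until the force reversed (Fz from −3.7 to +3.3 N). In the last picture it stands upright on the bridge and clear of the gripper. Its centre reads at about y = 149–157 mm along the sink (target 150 ± 40 mm). It is also within about 10 mm of the bridge's centre line (limit 30 mm).
- **Other things:** The bottle, beaker and dish that show in the later pictures looked unmoved. The oil bottle, reagent jar and pipette were out of the later crops, but the arm never went near them.

**Disagreements in the last checks:** with the rack on the bridge, the landmark network put the leading end at 267 mm from the side view. It gave an implausible 75 mm from the top view, where the arm hid that end. I put this down to occlusion, because the trailing end looked unchanged in the pictures. I did not take a last clear top view with the arm out of the way.

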